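# Bleed down a bench lift to transfer height

## Robot

A 6-joint arm with a two-finger parallel gripper is mounted at the origin on a cart in front of the work surface, level with it; the furniture and walls round the work are solid. World frame = base frame: x ahead of the robot, y to its left, z up, the work surface at z = 0. Lengths are in m, angles in rad, forces in N, time in s.
With the tool pointing down it reaches from about 0.375 to 0.975 m from the base axis. Payload 3.8 kg.
Tool frame: the origin (TCP) lies at the very end of the fingers, on their centre line; the grasp point (between the pads) lies 19 mm behind it; z points along the fingers, y is the line along which they close (so a half turn about z gives the same grasp; the last joint's range is limited). The gripper opens to 88 mm and grips with 3 to 60 N. Pads are 18 mm wide; open, the fingers measure 123 mm over their backs; the gripper's body (75 mm by 187 mm) begins 45 mm behind the grasp point.
Start: joints at [1.113, 0.264, 1.604, -0, 1.274, -0.037], TCP at [0.276, 0.616, 0.239] pointing down, gripper open.
Joint ranges: [-2.63, 2.63], [-0.94, 2.18], [0.31, 2.57], [-1.31, 4.45], [0, 2.66], [-2.55, 2.55]. Speed limits (rad/s): [2.57, 2.57, 3.14, 3.14, 3.14, 3.14].

## Interface

Orientations are given as a unit quaternion [x, y, z, w].
In Python, from cell import bot gives the robot as it stands.
- The arm moves only by the tool move_arm, never from a script. Its argument "increments" is a list of rows, each a list of 3 entries, a list of its own where there are three numbers: the shift along the tool's x, y, z in mm, then the turn, a rotation vector about the tool's x, y, z in degrees, then the closure, from 0 (fully open) to 1 (shut). In form: [[[x, y, z], [rx, ry, rz], jaw], ...]. A call has 1 to 8 rows; each row shifts and turns the commanded pose from where the row before left it, along the tool's axes as they then stand; what a row does not reach is not made up. A row lasts 1/10 s, in which the tool goes at most 50 mm and 8.59 degrees, less where a joint would pass 70% of its speed; a pose out of reach is approached as far as the arm can. A call is refused whole if a number of a shift passes 50 or a number of a turn 8.59, either way. A call with a gripper value outside its range is refused whole. The fingers move at their own pace and stop on an object; "squeeze" is the grip in N (left out, the last holds). Time passes only in rows, so rows that do not move let the fingers close. It gives the time, the measured TCP pose, the force, the opening and the grip force at its end, in the units of the state.
- bot.read_state(): the state, without advancing time (a new reading comes with each control period).
- bot.camera(name): name is "scene" or "top" or "wrist"; returns a dict with "pixels" (400x640x3 uint8, red, green, blue), "fov_y" (degrees; the focal length in pixels is half the picture's height over the tangent of half this angle, whatever the lens; pixels are square), "cx", "cy" (the principal point, pixels), "dist_coeffs" ([k1, k2, p1, p2, k3] as OpenCV has them; the pictures are not rectified), "pose" (4x4, takes a point from camera to world coordinates). Camera axes: x right, y down, z forward; pixel columns grow to the right and rows downward; lengths in m; the calibration is good to about 2 mm. A picture is of the moment at which its call begins. There is no depth.
- bot.sign_off(): hands the job in; it is judged then, once.
The state is a dict: "t": time; "joint_pos": joint angles; "joint_vel": joint speeds; "effort": joint torques, N m; "tcp_pos": TCP position; "tcp_rot": TCP orientation; "ft_force": force on the tool from outside, world axes, zero at the start; "wrist_torque": the same for the moment, N m; "gripper_width": opening from 0.0 (shut) to 1.0 (fully open); "gripper_force": force on a finger pad.
Only numpy, scipy, OpenCV 4.12 (cv2) and the standard library are available. Lean on these libraries where they do the work, as an engineer would, in place of code of your own. Each camera call takes 0.05 s, during which the arm holds its last target. There are 200 camera calls.

## Task

The small hydraulic bench lift is raised with a pan of screws on its platform. Crack its release valve open just a fraction of a turn, so that the platform sinks slowly (never faster than 2.5 cm a second), and when its top is flush with the fixed rest plate beside it, shut the valve fully home again so that it stays there; handle the valve gently, without clamping hard on its handle, and let go of it at the end. Leave the platform, the pan, the rest plate and the things lying round the lift alone.

Things in the scene. Friction and masses are not known exactly. Their poses are not given: they have to be found in the camera images.
- lift: The fixed bench lift, aluminium and steel: base plate 150 x 340 x 10 mm (150 along its x, 340 along its y). Origin on the bench, under the centre of the ram; x away from the robot when its yaw is 0, z up. In this frame: ram and platform at y = 0; a valve block (50 x 46 mm, top at z = 118 mm) at y = -135 mm with the release valve on top; the rest plate at y = +105 mm.
- valve_grip (a point): Middle of the valve's T handle, on its upright turning axis, 146 mm above the bench. The handle is a steel bar 64 mm long, 12 mm thick, 22 mm high (11 mm above and below this point); the valve block's gland lies 22 mm below this point. y runs along the bar and turns with it, x across it (grip across x), z up. Gentle: under 40 N, both fingers' forces added; 8 to 15 N each is ample.
- valve (a joint): Release valve angle, rad: 0 = shut on its hard seat (start), positive = counter-clockwise from above = opening, stop at 1.5; friction 0.12 N m, stays where left. The ram holds up to a crack point set by the unknown load, 0.25 to 0.75 rad; past it, it sinks at about 0.07 m/s per rad. Turned back below that it stops at once; it cannot be raised. Fully home: below 0.06.
- lift_ram (a joint): How far the ram has sunk from its raised start, m (0 at the start, bottom at 0.068). The job needs between 0.03 and 0.055.
- platform_top (a point): Centre of the platform's top face (plate 110 x 100 x 10 mm: 110 along the lift's x, 100 along its y), which rides on the ram; 125 mm above the bench at the start. Its z must end flush with rest_top.
- rest_top (a point): Centre of the top face of the fixed rest plate (110 x 90 x 10 mm) on a post beside the platform, 5 mm from its edge; its height differs each time, 70 to 95 mm above the bench. z up.
- pan: Small pressed steel pan with screws, 104 x 84 x 36 mm, loose on the platform. Origin at the centre of its underside.
- loupe: Black inspection loupe, 37 mm across, 38 mm high, loose behind the lift; leave it alone.
- threadlock: Small bottle 29 mm across, 96 mm high, standing loose in front of the lift; leave it alone.
- hex_key: L-shaped hex key 98 x 31 x 7 mm, lying loose in front of the lift; leave it alone.
- nut_jar: White jar with lid, 44 mm across, 61 mm high, standing loose behind the lift; leave it alone.
There are look-alikes about, which are no part of the job. Several things have the shape of the pan; the one meant has the colours described above.

How it is judged:
By the outcome, as a careful person would: the job done as asked, in the order asked, and still so for the second after the job is handed in, with the robot touching nothing.
It also fails if it takes over 56 s, if anything falls off the work surface, if the arm or the gripper's body presses on something with over 40 N, if the wrist force passes 120 N, or if a joint passes its speed limit or range.

## Working session

There is one attempt and no reset: what is moved stays moved. The work goes in short steps, Python scripts to look and compute and a tool call to move; the robot and the scene stay as the last step left them, time stands still between calls to the robot, and variables do not carry over. Pictures are saved under pics/ and viewed, at most 10 in all, crops included, and the job is handed in when it is done.

Besides the shell and the picture viewer there is one more tool, called after "Emit:" by a JSON object that holds its "name" and its "arguments". move_arm: Moves the arm, as the interface text tells. Its arguments: {"type":"object","properties":{"increments":{"type":"array","items":{"type":"array"}},"squeeze":{"type":"number"}},"required":["increments"]}

```bash
mkdir -p pics
cat > h.py <<'E'
import numpy as np, cv2
from cell import bot
def cam(n,save=None):
    c=bot.camera(n); h=c['pixels'].shape[0]
    f=h/2/np.tan(np.radians(c['fov_y'])/2)
    c['K']=np.array([[f,0,c['cx']],[0,f,c['cy']],[0,0,1]]); c['D']=np.array(c['dist_coeffs'],float); c['pose']=np.array(c['pose'])
    if save: cv2.imwrite('pics/'+save,c['pixels'][:,:,::-1])
    np.save('pics/%s.npy'%n,c,allow_pickle=True)
    return c
def load(n): return np.load('pics/%s.npy'%n,allow_pickle=True).item()
def ray(c,uv):
    p=cv2.undistortPoints(np.array(uv,float).reshape(-1,1,2),c['K'],c['D']).reshape(-1,2)
    d=np.c_[p,np.ones(len(p))]@c['pose'][:3,:3].T
    return c['pose'][:3,3],d
def onz(c,uv,z):
    o,d=ray(c,uv); return o+d*((z-o[2])/d[:,2])[:,None]
def proj(c,P):
    T=np.linalg.inv(c['pose']); r,_=cv2.Rodrigues(T[:3,:3])
    return cv2.projectPoints(np.array(P,float).reshape(-1,1,3),r,T[:3,3],c['K'],c['D'])[0].reshape(-1,2)
E
python3 - <<'E'
from h import *
a=cam('scene','s1.png');b=cam('top','t1.png')
for c in(a,b): print(c['fov_y'],c['pose'].round(3).tolist())
s=bot.read_state();print(s['t'],s['tcp_pos'],s['tcp_rot'],s['gripper_width'])
E
```

```text
52.20381242289453 [[0.562, -0.532, 0.633, -0.035], [-0.827, -0.356, 0.435, -0.422], [-0.006, -0.768, -0.641, 0.706], [0.0, 0.0, 0.0, 1.0]]
44.76585824442209 [[-0.007, -0.993, 0.121, 0.477], [-1.0, 0.006, -0.007, -0.003], [0.006, -0.121, -0.993, 1.049], [0.0, 0.0, 0.0, 1.0]]
0.1 [0.27546191 0.61555683 0.23754092] [ 2.08879037e-01  9.77940995e-01 -9.48489287e-04 -2.42528645e-04] 0.9964486527948543
```

View pics/s1.png

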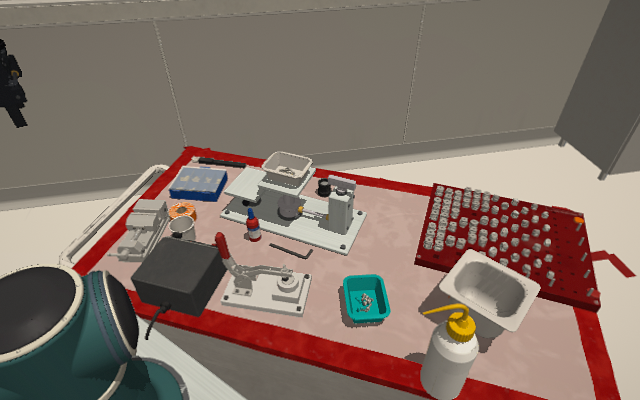

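View pics/t1.png

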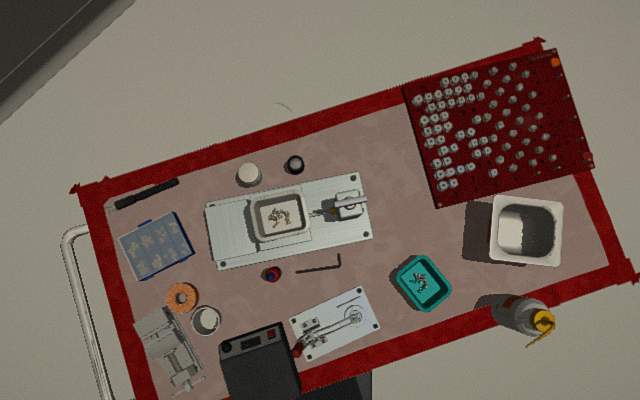

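The lift lies mid-table: base corners in top view are about (205,206), (357,173), (373,238), (218,270); the valve is near (347,202), the pan near (278,217). I'll zoom in.

Run:
```python
from h import *
c=load('top');s=load('scene')
A=cv2.resize(c['pixels'][160:280,195:385],None,fx=4,fy=4,interpolation=cv2.INTER_CUBIC)
cv2.imwrite('pics/z1.png',A[:,:,::-1])
B=cv2.resize(s['pixels'][140:260,210:380],None,fx=4,fy=4,interpolation=cv2.INTER_CUBIC)
cv2.imwrite('pics/z2.png',B[:,:,::-1])
g=c['pixels'].astype(int); 
P=onz(c,[(205,206),(357,173),(373,238),(218,270)],.01);print(P.round(3));print(P.mean(0))
```

```text
[[ 0.583  0.237  0.01 ]
 [ 0.653 -0.091  0.01 ]
 [ 0.512 -0.123  0.01 ]
 [ 0.447  0.206  0.01 ]]
[0.54891798 0.05703267 0.01      ]
```

View pics/z1.png

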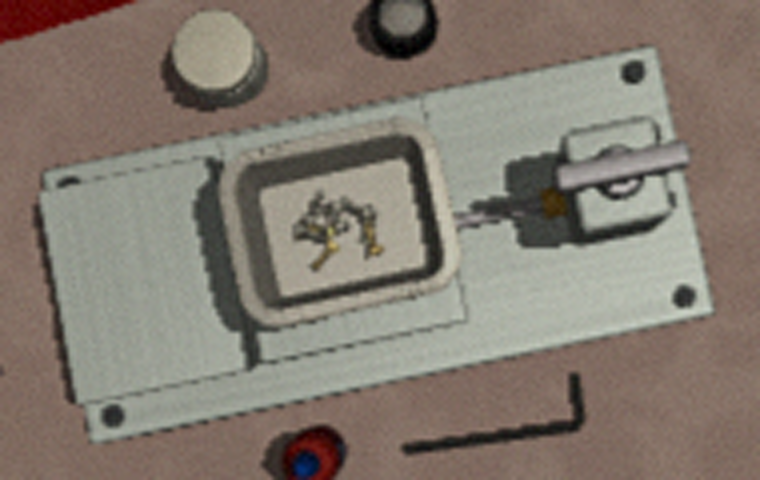

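View pics/z2.png

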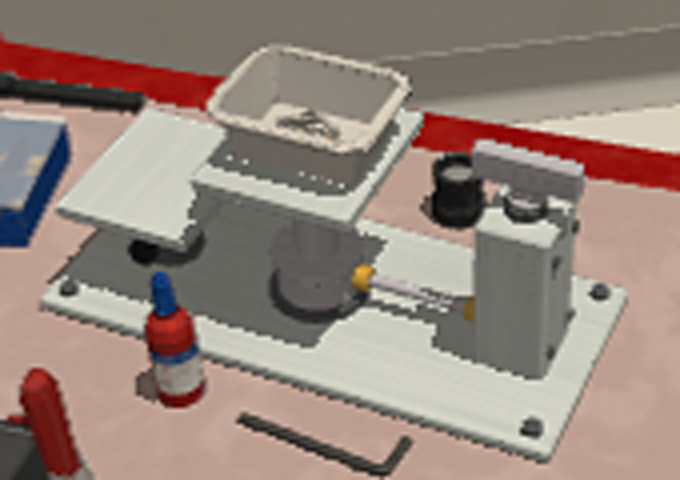

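z1/z2 show: the T-bar in the top view from (558,178) to (690,152) of the crop, along the lift's y; rest plate corners at z1 (77,403), (40,195), z2 (57,210), (150,110); platform near right corner at z1 (467,318), z2 (352,222).

```bash
cat >> h.py <<'E'
def tri(c1,p1,c2,p2):
    o1,d1=ray(c1,[p1]);o2,d2=ray(c2,[p2]);d1=d1[0]/np.linalg.norm(d1);d2=d2[0]/np.linalg.norm(d2)
    t=np.linalg.lstsq(np.c_[d1,-d2],o2-o1,rcond=None)[0]
    a=o1+d1*t[0];b=o2+d2*t[1];return (a+b)/2,np.linalg.norm(a-b)
E
python3 - <<'E'
from h import *
c=load('top');s=load('scene')
z1=lambda x,y:((x+.5)/4-.5+195,(y+.5)/4-.5+160)
z2=lambda x,y:((x+.5)/4-.5+210,(y+.5)/4-.5+140)
for n,a,b in[('restNL',(77,403),(57,210)),('restFL',(40,192),(150,108)),('restNR',(251,368),(190,245)),('platNR',(467,318),(352,222)),('barL',(557,167),(474,141)),('barR',(687,140),(584,163)),('baseFR',(653,47),(628,290)),('baseNR',(713,313),(547,460))]:
    P,e=tri(c,z1(*a),s,z2(*b));print(n,P.round(4),round(e,4))
print(onz(c,[z1(653,47),z1(713,313),z1(92,440)],.01).round(4))
B=onz(c,[z1(557,167),z1(559,190),z1(690,165),z1(687,140)],.157);print(B.round(4),B.mean(0))
P=onz(c,[z1(653,47),z1(713,313),z1(92,440)],.01)
for a,b in((P[1],P[0]),(P[1],P[2])): print(np.degrees(np.arctan2(*(b-a)[[1,0]])))
for q in((B[1]+B[0])/2-(B[2]+B[3])/2,):print('bar',np.degrees(np.arctan2(q[1],q[0])))
st=bot.read_state();print(st['joint_pos'])
from scipy.spatial.transform import Rotation as R
print(R.from_quat(st['tcp_rot']).as_matrix().round(3))
E
```

```text
restNL [0.4677 0.2031 0.0681] 0.0003
restFL [0.5737 0.2224 0.0728] 0.0007
restNR [0.4858 0.1146 0.0694] 0.0035
platNR [0.5074 0.0068 0.1229] 0.0008
barL [ 0.5742 -0.0333  0.1542] 0.0049
barR [ 0.587  -0.0947  0.1569] 0.0021
baseFR [ 0.6569 -0.0935  0.0089] 0.0003
baseNR [ 0.5123 -0.1229  0.0039] 0.0018
[[ 0.6567 -0.0932  0.01  ]
 [ 0.5126 -0.1229  0.01  ]
 [ 0.4478  0.2069  0.01  ]]
[[ 0.5753 -0.0352  0.157 ]
 [ 0.5647 -0.036   0.157 ]
 [ 0.5759 -0.0967  0.157 ]
 [ 0.5875 -0.0955  0.157 ]] [ 0.57585162 -0.06585879  0.157     ]
11.646444507963697
101.11571683950912
bar 100.95711052199333
[ 1.11308886e+00  2.64666193e-01  1.60519930e+00  6.26045745e-06
  1.27368517e+00 -3.68519592e-02]
[[-0.913  0.409 -0.001]
 [ 0.409  0.913 -0.002]
 [ 0.    -0.002 -1.   ]]
```

Emit:
{"name": "move_arm", "arguments": {"increments": [[[0, 0, 0], [0, 0, 7.8], 0.3], [[0, 0, 0], [0, 0, 7.8], 0.3], [[0, 0, 0], [0, 0, 7.8], 0.3], [[0, 0, 0], [0, 0, 7.8], 0.3], [[0, 0, 0], [0, 0, 7.8], 0.3], [[0, 0, 0], [0, 0, 7.8], 0.3], [[0, 0, 0], [0, 0, 7.8], 0.3], [[-20, 5, 0], [0, 0, 0], 0.3]], "squeeze": 10}}

```text
t: 0.9
tcp_pos: [0.2836, 0.5984, 0.2378]
tcp_rot: [0.635, 0.773, -0.0, -0.0]
ft_force: [0.8, -0.2, -0.3]
gripper_width: 0.697
gripper_force: 0.0
```

Emit:
{"name": "move_arm", "arguments": {"increments": [[[-45, 10, 0], [0, 0, 0], 0.3], [[-45, 10, 0], [0, 0, 0], 0.3], [[-45, 10, 0], [0, 0, 0], 0.3], [[-45, 10, 0], [0, 0, 0], 0.3], [[-45, 10, 0], [0, 0, 0], 0.3], [[-45, 10, 0], [0, 0, 0], 0.3], [[-45, 10, 0], [0, 0, 0], 0.3], [[-45, 10, 0], [0, 0, 0], 0.3]]}}

```text
t: 1.7
tcp_pos: [0.4336, 0.2582, 0.2384]
tcp_rot: [0.634, 0.773, -0.0, -0.0]
ft_force: [0.4, 0.0, -0.2]
gripper_width: 0.697
gripper_force: 0.0
```

Emit:
{"name": "move_arm", "arguments": {"increments": [[[-45, 10, 0], [0, 0, 0], 0.3], [[-45, 10, 0], [0, 0, 0], 0.3], [[-45, 10, 0], [0, 0, 0], 0.3], [[-45, 10, 0], [0, 0, 0], 0.3], [[-45, 10, 0], [0, 0, 0], 0.3], [[-45, 10, 0], [0, 0, 0], 0.3], [[-25, 5, 0], [0, 0, 0], 0.3], [[0, 0, 0], [0, 0, 0], 0.3]]}}

```text
t: 2.5
tcp_pos: [0.5556, -0.0195, 0.2381]
tcp_rot: [0.636, 0.772, -0.001, 0.0]
ft_force: [-0.1, 0.1, 0.1]
gripper_width: 0.697
gripper_force: 0.0
```

Run:
```python
from h import *
from scipy.spatial.transform import Rotation as R
c=cam('wrist','w1.png');st=bot.read_state()
M=R.from_quat(st['tcp_rot']).as_matrix();print(st['t'],st['tcp_pos'],M.round(3).tolist(),st['ft_force'],st['gripper_width'])
print(c['pose'].round(3).tolist())
print(proj(c,[(.576,-.066,.157)]))
```

```text
2.55 [ 0.55488618 -0.01775463  0.23803829] [[-0.193, 0.981, -0.001], [0.981, 0.193, 0.0], [0.001, -0.001, -1.0]] [-1.1125743   1.57916747  0.98206194] 0.6995163472374458
[[0.981, 0.183, 0.058, 0.542], [0.192, -0.936, -0.296, 0.058], [-0.0, 0.302, -0.953, 0.385], [0.0, 0.0, 0.0, 1.0]]
[[329.75484185 253.66079721]]
```

View pics/w1.png

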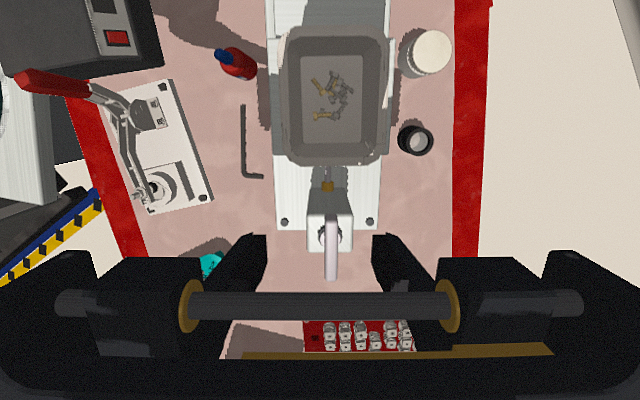

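The wrist view shows the T bar at about (331,222) to (331,280), within a pixel or two of my prediction (330,254) of its middle. The yaw matches, so I'll go down over it.

Emit:
{"name": "move_arm", "arguments": {"increments": [[[-26, 6, 0], [0, 0, 0], 0.3], [[-26, 5, 0], [0, 0, 0], 0.4], [[0, 0, 20], [0, 0, 0], 0.4], [[0, 0, 20], [0, 0, 0], 0.4], [[0, 0, 20], [0, 0, 0], 0.4], [[0, 0, 15], [0, 0, 0], 0.4], [[0, 0, 0], [0, 0, 0], 0.4], [[0, 0, 0], [0, 0, 0], 0.4]]}}

```text
t: 3.35
tcp_pos: [0.5758, -0.0645, 0.1638]
tcp_rot: [0.634, 0.774, -0.0, -0.0]
ft_force: [0.4, 0.4, 0.1]
gripper_width: 0.6
gripper_force: 0.0
```

Run:
```python
from h import *
c=cam('wrist');st=bot.read_state()
cv2.imwrite('pics/w2.png',c['pixels'][100:400,170:490,::-1])
print(st['t'],st['tcp_pos'],st['tcp_rot'],st['ft_force'],st['gripper_width'])
print(proj(c,[(.576,-.066,.157)])-[170,100], proj(c,[st['tcp_pos']])-[170,100])
```

```text
3.4 [ 0.57643586 -0.06476262  0.16458063] [6.33837373e-01 7.73466128e-01 3.42466202e-04 4.65562584e-04] [0.46266014 0.06673097 0.73511075] 0.605173254014294
[[147.18003616 144.62435902]] [[148.24414513 148.89951257]]
```

View pics/w2.png

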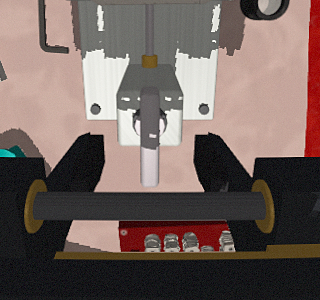

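The bar, at about (149,143) in the crop, sits midway between the fingertips (104 and 195). I'll lower and close gently.

Emit:
{"name": "move_arm", "arguments": {"increments": [[[0, 0, 16], [0, 0, 0], 0.4], [[1, 0, 16], [0, 0, 0], 0.4], [[0, 0, 0], [0, 0, 0], 0.6], [[0, 0, 0], [0, 0, 0], 0.8], [[0, 0, 0], [0, 0, 0], 0.9], [[0, 0, 0], [0, 0, 0], 1.0], [[0, 0, 0], [0, 0, 0], 1.0], [[0, 0, 0], [0, 0, 0], 1.0]], "squeeze": 10}}

```text
t: 4.2
tcp_pos: [0.5759, -0.0645, 0.1323]
tcp_rot: [0.634, 0.773, 0.0, 0.0]
ft_force: [-0.4, 0.0, 1.2]
gripper_width: 0.131
gripper_force: 10.0
```

Gripped at 10 N. Check the scene view for tracking the platform while holding.

Run:
```python
from h import *
s=cam('scene')
B=cv2.resize(s['pixels'][140:260,210:380],None,fx=4,fy=4,interpolation=cv2.INTER_CUBIC)
cv2.imwrite('pics/z3.png',B[:,:,::-1])
yl=np.radians(11.1);xh=np.array([np.cos(yl),np.sin(yl),0]);yh=np.array([-np.sin(yl),np.cos(yl),0])
O=np.array([.5755,-.0655,0])+.135*yh
print(O, (np.array([.5074,.0068,0])-O)@np.c_[xh,yh],(np.array([.4677,.2031,0])-O)@np.c_[xh,yh],(np.array([.5737,.2224,0])-O)@np.c_[xh,yh])
for z in(.07,.075,.125): print(z,[((proj(s,[O-.055*xh+y*yh+[0,0,z]])-[210,140]+.5)*4-.5).round(1).tolist() for y in(-.05,0,.05,.06,.15)])
```

```text
[0.54950953 0.06697451 0.        ] [-0.05290669 -0.05094179] [-0.05407195  0.14932908] [0.05366075 0.1478607 ]
0.07 [[[351.7, 294.2]], [[274.1, 271.7]], [[198.8, 249.9]], [[184.1, 245.7]], [[55.0, 208.3]]]
0.075 [[[351.3, 287.8]], [[273.5, 265.3]], [[198.0, 243.6]], [[183.2, 239.3]], [[53.7, 202.0]]]
0.125 [[[347.8, 220.9]], [[267.3, 198.8]], [[189.3, 177.3]], [[174.0, 173.1]], [[40.5, 136.4]]]
```

View pics/z3.png

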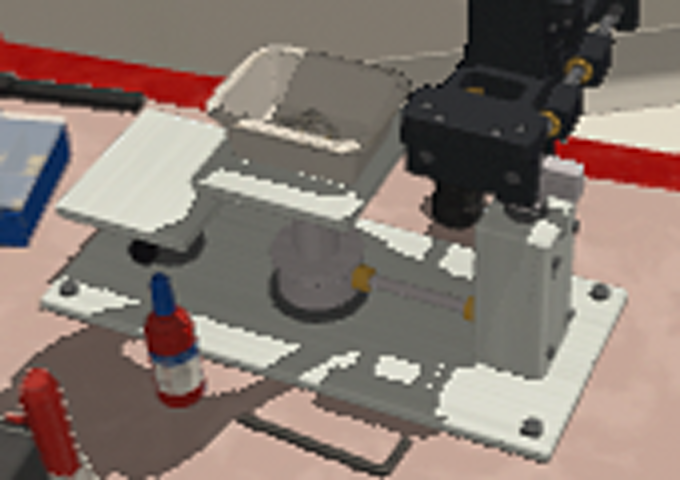

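The scene camera sees both near plate edges clearly: the platform's right corner at (352,222), the rest plate's left corner at (57,210). I'll write an edge-height tracker on that vertical plane.

```bash
cat >> h.py <<'E'
yl=np.radians(11.1);xh=np.array([np.cos(yl),np.sin(yl),0]);yh=np.array([-np.sin(yl),np.cos(yl),0])
O=np.array([.5755,-.0655,0])+.135*yh
Z=np.arange(.04,.140,.0005)
def prof(s,y0,y1):
    g=cv2.cvtColor(s['pixels'],cv2.COLOR_RGB2GRAY).astype(np.float32);out=[]
    for y in np.linspace(y0,y1,25):
        p=proj(s,O-.054*xh+y*yh+Z[:,None]*[0,0,1]).astype(np.float32)
        out.append(cv2.remap(g,p[:,0].reshape(-1,1),p[:,1].reshape(-1,1),cv2.INTER_LINEAR).ravel())
    return np.median(out,0)
def steps(p,n=4):
    d=np.gradient(cv2.GaussianBlur(p.reshape(-1,1),(1,9),1.5).ravel()); k=[i for i in range(2,len(d)-2) if abs(d[i])==abs(d[i-2:i+3]).max()]
    k=sorted(k,key=lambda i:-abs(d[i]))[:n]; return [(round(float(Z[i])*1e3,1),round(float(d[i]),1)) for i in k]
def track(s):
    print('plat',steps(prof(s,-.04,.02)));print('rest',steps(prof(s,.075,.14)))
def info():
    st=bot.read_state();from scipy.spatial.transform import Rotation as R
    M=R.from_quat(st['tcp_rot']).as_matrix();print('t',st['t'],'tcp',st['tcp_pos'].round(4),'yaw',round(float(np.degrees(np.arctan2(M[1,1],M[0,1]))),2),'F',np.round(st['ft_force'],1),'M',np.round(st['wrist_torque'],2),'grip',st['gripper_force'],st['gripper_width'])
E
cat > look.py <<'E'
from h import *
s=cam('scene');track(s);info()
E
python3 - <<'E'
from h import *
s=load('scene');track(s);info()
print(prof(s,-.04,.02)[::4].astype(int));print(prof(s,.075,.14)[::4].astype(int))
E
```

```text
plat [(138.0, -14.6), (122.5, 11.5), (46.5, 3.8), (49.5, 3.6)]
rest [(71.5, 11.6), (125.0, -4.4), (64.0, 2.1), (47.5, -1.8)]
t 4.25 tcp [ 0.5759 -0.0644  0.1322] yaw 11.3 F [-0.5  0.7  2. ] M [-0.1   0.13  0.07] grip 10.000011603115126 0.13405142285838467
[ 67  54  51  62  76  88  97  98  98  98  98  98  98  98  98  98 100  99
  99  97  96  96  96  96  96  96  98  98  99  99  99 100 100 101 101 105
 102  99 105 110 113 143 189 212 213 213 212 215 207 152]
[107 107 108 107 100 101  98 103 105 104 102  96 104 111 113 135 185 212
 217 216 216 215 215 215 215 214 214 214 214 214 214 214 213 213 213 212
 212 212 212 212 211 210 207 186 186 182 182 179 178 177]
```

Emit:
{"name": "move_arm", "arguments": {"increments": [[[0, 0, 0], [0, 0, -3], 1.0], [[0, 0, 0], [0, 0, -3], 1.0], [[0, 0, 0], [0, 0, -3], 1.0], [[0, 0, 0], [0, 0, -3], 1.0], [[0, 0, 0], [0, 0, 0], 1.0], [[0, 0, 0], [0, 0, 0], 1.0]]}}

```text
t: 4.85
tcp_pos: [0.5758, -0.0645, 0.1322]
tcp_rot: [0.55, 0.835, -0.0, 0.0]
ft_force: [-2.4, -1.5, 4.0]
gripper_width: 0.133
gripper_force: 10.0
```

```bash
python3 look.py
```

```text
plat [(138.0, -14.6), (122.5, 11.5), (49.5, 3.7), (46.5, 3.6)]
rest [(71.0, 11.6), (125.0, -4.5), (64.0, 2.1), (47.5, -1.7)]
t 4.9 tcp [ 0.5758 -0.0645  0.1322] yaw 23.25 F [-2.1 -1.1  4.6] M [-0.21  0.41  0.19] grip 10.018843025900424 0.13267281867955297
```

Emit:
{"name": "move_arm", "arguments": {"increments": [[[0, 0, 0], [0, 0, -2], 1.0], [[0, 0, 0], [0, 0, -2], 1.0], [[0, 0, 0], [0, 0, 0], 1.0], [[0, 0, 0], [0, 0, 0], 1.0], [[0, 0, 0], [0, 0, 0], 1.0]]}}

```text
t: 5.4
tcp_pos: [0.5757, -0.0645, 0.1322]
tcp_rot: [0.521, 0.854, -0.0, 0.0]
ft_force: [-3.5, -0.7, 5.4]
gripper_width: 0.135
gripper_force: 10.0
```

```bash
python3 look.py
```

```text
plat [(138.0, -14.5), (122.5, 11.5), (46.5, 3.7), (49.5, 3.6)]
rest [(71.5, 11.6), (125.0, -4.4), (64.0, 2.1), (47.5, -1.6)]
t 5.45 tcp [ 0.5757 -0.0645  0.1322] yaw 27.23 F [-2.9 -0.4  5.7] M [-0.24  0.41  0.11] grip 10.004031119460706 0.13607045633105858
```

Emit:
{"name": "move_arm", "arguments": {"increments": [[[0, 0, 0], [0, 0, -2], 1.0], [[0, 0, 0], [0, 0, -2], 1.0], [[0, 0, 0], [0, 0, 0], 1.0], [[0, 0, 0], [0, 0, 0], 1.0], [[0, 0, 0], [0, 0, 0], 1.0]]}}

```text
t: 5.95
tcp_pos: [0.5757, -0.0646, 0.1322]
tcp_rot: [0.491, 0.871, -0.0, 0.0]
ft_force: [-2.9, -1.7, 5.4]
gripper_width: 0.135
gripper_force: 10.0
```

```bash
python3 look.py
```

```text
plat [(138.0, -14.6), (122.5, 11.5), (46.5, 3.8), (49.5, 3.7)]
rest [(71.5, 11.6), (125.0, -4.5), (64.0, 2.2), (47.5, -1.7)]
t 6.0 tcp [ 0.5757 -0.0646  0.1322] yaw 31.22 F [-2.5 -0.2  4.8] M [-0.29  0.48  0.  ] grip 10.002408508735243 0.13877260495624652
```

Emit:
{"name": "move_arm", "arguments": {"increments": [[[0, 0, 0], [0, 0, -2], 1.0], [[0, 0, 0], [0, 0, -2], 1.0], [[0, 0, 0], [0, 0, 0], 1.0], [[0, 0, 0], [0, 0, 0], 1.0], [[0, 0, 0], [0, 0, 0], 1.0]]}}

```text
t: 6.5
tcp_pos: [0.5756, -0.0646, 0.1322]
tcp_rot: [0.46, 0.888, -0.0, 0.0]
ft_force: [-2.3, -1.3, 5.7]
gripper_width: 0.135
gripper_force: 10.0
```

```bash
python3 look.py
```

```text
plat [(138.0, -14.4), (122.5, 11.5), (46.5, 3.7), (49.5, 3.6)]
rest [(71.5, 11.4), (125.0, -4.5), (64.0, 2.2), (47.5, -1.7)]
t 6.55 tcp [ 0.5756 -0.0646  0.1322] yaw 35.23 F [-3.7 -1.   5.7] M [-0.24  0.55  0.09] grip 10.002128772321157 0.13291272274851976
```

Emit:
{"name": "move_arm", "arguments": {"increments": [[[0, 0, 0], [0, 0, -2], 1.0], [[0, 0, 0], [0, 0, -2], 1.0], [[0, 0, 0], [0, 0, 0], 1.0], [[0, 0, 0], [0, 0, 0], 1.0], [[0, 0, 0], [0, 0, 0], 1.0]]}}

```text
t: 7.05
tcp_pos: [0.5756, -0.0646, 0.1322]
tcp_rot: [0.429, 0.903, -0.0, -0.0]
ft_force: [-2.9, -1.9, 5.7]
gripper_width: 0.137
gripper_force: 10.0
```

```bash
python3 look.py
```

```text
plat [(138.0, -14.5), (122.5, 11.6), (49.5, 3.7), (46.5, 3.6)]
rest [(71.5, 11.5), (125.0, -4.5), (64.0, 2.1), (47.5, -1.8)]
t 7.1 tcp [ 0.5756 -0.0646  0.1322] yaw 39.22 F [-3.7 -1.4  5.8] M [-0.26  0.56 -0.01] grip 10.00218994624447 0.13669341023595266
```

Emit:
{"name": "move_arm", "arguments": {"increments": [[[0, 0, 0], [0, 0, -2], 1.0], [[0, 0, 0], [0, 0, -2], 1.0], [[0, 0, 0], [0, 0, 0], 1.0], [[0, 0, 0], [0, 0, 0], 1.0], [[0, 0, 0], [0, 0, 0], 1.0]]}}

```text
t: 7.6
tcp_pos: [0.5756, -0.0647, 0.1323]
tcp_rot: [0.397, 0.918, -0.0, -0.0]
ft_force: [-3.9, -1.6, 5.9]
gripper_width: 0.134
gripper_force: 10.0
```

```bash
python3 look.py
```

```text
plat [(138.0, -14.6), (122.5, 11.7), (46.5, 3.7), (49.5, 3.7)]
rest [(71.0, 11.6), (125.0, -4.5), (64.0, 2.1), (47.5, -1.8)]
t 7.65 tcp [ 0.5755 -0.0647  0.1322] yaw 43.22 F [-3.7 -1.   6. ] M [-0.25  0.53  0.04] grip 10.00213208317291 0.13352265606953728
```

Emit:
{"name": "move_arm", "arguments": {"increments": [[[0, 0, 0], [0, 0, -2], 1.0], [[0, 0, 0], [0, 0, -2], 1.0], [[0, 0, 0], [0, 0, 0], 1.0], [[0, 0, 0], [0, 0, 0], 1.0], [[0, 0, 0], [0, 0, 0], 1.0]]}}

```text
t: 8.15
tcp_pos: [0.5755, -0.0647, 0.1322]
tcp_rot: [0.365, 0.931, -0.0, -0.0]
ft_force: [-4.0, -1.6, 6.8]
gripper_width: 0.133
gripper_force: 10.0
```

```bash
python3 look.py
```

```text
plat [(137.0, -14.1), (121.0, 11.9), (49.5, 3.8), (46.5, 3.7)]
rest [(71.0, 11.6), (125.0, -4.5), (64.0, 2.1), (47.5, -1.6)]
t 8.2 tcp [ 0.5755 -0.0647  0.1322] yaw 47.22 F [-4.2 -1.9  5.3] M [-0.35  0.53  0.04] grip 10.00188551901374 0.1336813953135404
```

It is sinking at about 4 mm/s. I'll open it a touch more.

Emit:
{"name": "move_arm", "arguments": {"increments": [[[0, 0, 0], [0, 0, -2], 1.0], [[0, 0, 0], [0, 0, -2], 1.0], [[0, 0, 0], [0, 0, 0], 1.0], [[0, 0, 0], [0, 0, 0], 1.0], [[0, 0, 0], [0, 0, 0], 1.0], [[0, 0, 0], [0, 0, 0], 1.0], [[0, 0, 0], [0, 0, 0], 1.0], [[0, 0, 0], [0, 0, 0], 1.0]]}}

```text
t: 9.0
tcp_pos: [0.5755, -0.0647, 0.1322]
tcp_rot: [0.332, 0.943, -0.0, -0.0]
ft_force: [-3.5, -2.7, 5.4]
gripper_width: 0.137
gripper_force: 10.0
```

```bash
python3 look.py
```

```text
plat [(128.5, -14.8), (114.0, 11.1), (49.5, 3.8), (46.5, 3.7)]
rest [(71.0, 11.6), (125.0, -4.5), (64.0, 2.2), (47.5, -1.7)]
t 9.05 tcp [ 0.5754 -0.0648  0.1322] yaw 51.23 F [-4.4 -1.8  5.6] M [-0.3   0.62  0.05] grip 10.001845947699621 0.13335212194696647
```

Emit:
{"name": "move_arm", "arguments": {"increments": [[[0, 0, 0], [0, 0, 0], 1.0], [[0, 0, 0], [0, 0, 0], 1.0], [[0, 0, 0], [0, 0, 0], 1.0], [[0, 0, 0], [0, 0, 0], 1.0], [[0, 0, 0], [0, 0, 0], 1.0], [[0, 0, 0], [0, 0, 0], 1.0], [[0, 0, 0], [0, 0, 0], 1.0], [[0, 0, 0], [0, 0, 0], 1.0]]}}

```text
t: 9.85
tcp_pos: [0.5755, -0.0648, 0.1322]
tcp_rot: [0.332, 0.943, -0.0, -0.0]
ft_force: [-4.0, -1.8, 6.1]
gripper_width: 0.135
gripper_force: 10.0
```

```bash
python3 look.py
```

```text
plat [(121.0, -14.5), (106.0, 11.8), (46.5, 3.7), (49.5, 3.6)]
rest [(71.0, 11.6), (125.0, -4.5), (64.0, 2.2), (47.5, -1.7)]
t 9.9 tcp [ 0.5754 -0.0648  0.1322] yaw 51.23 F [-4.5 -1.2  6. ] M [-0.33  0.59  0.07] grip 10.001851645647548 0.13604836909513726
```

Emit:
{"name": "move_arm", "arguments": {"increments": [[[0, 0, 0], [0, 0, 0], 1.0], [[0, 0, 0], [0, 0, 0], 1.0], [[0, 0, 0], [0, 0, 0], 1.0], [[0, 0, 0], [0, 0, 0], 1.0], [[0, 0, 0], [0, 0, 0], 1.0], [[0, 0, 0], [0, 0, 0], 1.0], [[0, 0, 0], [0, 0, 0], 1.0], [[0, 0, 0], [0, 0, 0], 1.0]]}}

```text
t: 10.7
tcp_pos: [0.5754, -0.0648, 0.1322]
tcp_rot: [0.332, 0.943, -0.0, -0.0]
ft_force: [-3.2, -2.0, 5.6]
gripper_width: 0.132
gripper_force: 10.0
```

Emit:
{"name": "move_arm", "arguments": {"increments": [[[0, 0, 0], [0, 0, 0], 1.0], [[0, 0, 0], [0, 0, 0], 1.0], [[0, 0, 0], [0, 0, 0], 1.0], [[0, 0, 0], [0, 0, 0], 1.0], [[0, 0, 0], [0, 0, 0], 1.0], [[0, 0, 0], [0, 0, 0], 1.0], [[0, 0, 0], [0, 0, 0], 1.0], [[0, 0, 0], [0, 0, 0], 1.0]]}}

```text
t: 11.5
tcp_pos: [0.5754, -0.0647, 0.1322]
tcp_rot: [0.332, 0.943, -0.0, -0.0]
ft_force: [-4.0, -1.9, 5.9]
gripper_width: 0.14
gripper_force: 10.0
```

```bash
python3 look.py
```

```text
plat [(108.0, -14.4), (92.0, 11.3), (46.5, 3.8), (49.5, 3.6)]
rest [(71.5, 11.6), (125.0, -4.5), (64.0, 2.0), (47.5, -1.7)]
t 11.55 tcp [ 0.5754 -0.0648  0.1322] yaw 51.22 F [-3.8 -1.4  6.6] M [-0.34  0.62  0.05] grip 10.001767627545632 0.13314470875412973
```

Emit:
{"name": "move_arm", "arguments": {"increments": [[[0, 0, 0], [0, 0, 0], 1.0], [[0, 0, 0], [0, 0, 0], 1.0], [[0, 0, 0], [0, 0, 0], 1.0], [[0, 0, 0], [0, 0, 0], 1.0], [[0, 0, 0], [0, 0, 0], 1.0], [[0, 0, 0], [0, 0, 0], 1.0], [[0, 0, 0], [0, 0, 0], 1.0], [[0, 0, 0], [0, 0, 0], 1.0]]}}

```text
t: 12.35
tcp_pos: [0.5754, -0.0648, 0.1322]
tcp_rot: [0.332, 0.943, -0.0, -0.0]
ft_force: [-3.6, -1.7, 6.4]
gripper_width: 0.132
gripper_force: 10.0
```

Emit:
{"name": "move_arm", "arguments": {"increments": [[[0, 0, 0], [0, 0, 0], 1.0], [[0, 0, 0], [0, 0, 0], 1.0], [[0, 0, 0], [0, 0, 0], 1.0], [[0, 0, 0], [0, 0, 0], 1.0], [[0, 0, 0], [0, 0, 0], 1.0], [[0, 0, 0], [0, 0, 0], 1.0], [[0, 0, 0], [0, 0, 2], 1.0], [[0, 0, 0], [0, 0, 2], 1.0]]}}

```text
t: 13.15
tcp_pos: [0.5755, -0.0647, 0.1322]
tcp_rot: [0.365, 0.931, -0.0, -0.0]
ft_force: [-4.0, -2.4, 6.4]
gripper_width: 0.134
gripper_force: 10.0
```

```bash
python3 look.py
```

```text
plat [(95.5, -14.1), (136.0, -13.3), (129.0, 12.3), (79.5, 11.9)]
rest [(71.5, 11.5), (125.0, -4.5), (64.0, 2.1), (47.5, -1.7)]
t 13.2 tcp [ 0.5755 -0.0647  0.1322] yaw 47.07 F [-3.8 -2.3  6.4] M [-0.31  0.58  0.07] grip 10.005403808900155 0.1361046775063239
```

Emit:
{"name": "move_arm", "arguments": {"increments": [[[0, 0, 0], [0, 0, 0], 1.0], [[0, 0, 0], [0, 0, 0], 1.0], [[0, 0, 0], [0, 0, 0], 1.0], [[0, 0, 0], [0, 0, 0], 1.0], [[0, 0, 0], [0, 0, 0], 1.0], [[0, 0, 0], [0, 0, 0], 1.0], [[0, 0, 0], [0, 0, 0], 1.0], [[0, 0, 0], [0, 0, 0], 1.0]]}}

```text
t: 14.0
tcp_pos: [0.5755, -0.0647, 0.1322]
tcp_rot: [0.365, 0.931, -0.0, -0.0]
ft_force: [-4.5, -0.9, 5.8]
gripper_width: 0.135
gripper_force: 10.0
```

```bash
python3 look.py
```

```text
plat [(94.0, -13.4), (134.5, -13.1), (127.0, 12.7), (77.5, 10.8)]
rest [(71.5, 11.5), (125.0, -4.4), (64.0, 2.1), (47.5, -1.6)]
t 14.05 tcp [ 0.5755 -0.0647  0.1322] yaw 47.22 F [-4.3 -2.6  5.3] M [-0.3   0.54  0.03] grip 9.999380121007562 0.13086049096525199
```

Emit:
{"name": "move_arm", "arguments": {"increments": [[[0, 0, 0], [0, 0, 0], 1.0], [[0, 0, 0], [0, 0, 0], 1.0], [[0, 0, 0], [0, 0, 0], 1.0], [[0, 0, 0], [0, 0, 0], 1.0], [[0, 0, 0], [0, 0, 0], 1.0], [[0, 0, 0], [0, 0, 0], 1.0], [[0, 0, 0], [0, 0, 0], 1.0], [[0, 0, 0], [0, 0, 0], 1.0]]}}

```text
t: 14.85
tcp_pos: [0.5755, -0.0647, 0.1322]
tcp_rot: [0.365, 0.931, -0.0, -0.0]
ft_force: [-3.0, -0.9, 6.1]
gripper_width: 0.131
gripper_force: 10.0
```

```bash
python3 look.py
```

```text
plat [(92.0, -14.4), (133.0, -13.0), (125.5, 12.4), (75.5, 11.5)]
rest [(71.5, 11.6), (125.0, -4.4), (64.0, 2.1), (47.5, -1.6)]
t 14.9 tcp [ 0.5755 -0.0647  0.1323] yaw 47.22 F [-3.4 -2.4  5.5] M [-0.27  0.55  0.08] grip 9.999296286259778 0.13427588753710148
```

Emit:
{"name": "move_arm", "arguments": {"increments": [[[0, 0, 0], [0, 0, 0], 1.0], [[0, 0, 0], [0, 0, 0], 1.0], [[0, 0, 0], [0, 0, 0], 1.0], [[0, 0, 0], [0, 0, 0], 1.0], [[0, 0, 0], [0, 0, 0], 1.0], [[0, 0, 0], [0, 0, 2], 1.0], [[0, 0, 0], [0, 0, 2], 1.0], [[0, 0, 0], [0, 0, 2], 1.0]]}}

```text
t: 15.7
tcp_pos: [0.5755, -0.0646, 0.1322]
tcp_rot: [0.413, 0.911, -0.0, -0.0]
ft_force: [-4.3, -1.7, 5.3]
gripper_width: 0.139
gripper_force: 10.0
```

```bash
python3 look.py
python3 - <<'E'
from h import *
s=load('scene')
B=cv2.resize(s['pixels'][140:260,210:380],None,fx=4,fy=4,interpolation=cv2.INTER_CUBIC)
cv2.imwrite('pics/z4.png',B[:,:,::-1])
for a in((-.04,-.01),(-.01,.02),(.02,.045),(.065,.09),(.09,.115),(.115,.14)):
    p=prof(s,*a); i=(Z>.06)&(Z<.085); d=np.gradient(cv2.GaussianBlur(p.reshape(-1,1),(1,9),1.5).ravel())[i].clip(3)-3
    print(a,((d*Z[i]).sum()/d.sum()*1e3).round(2),d.max().round(1))
E
```

```text
plat [(90.5, -15.0), (132.0, -12.8), (124.0, 12.6), (74.5, 11.4)]
rest [(71.5, 11.6), (125.0, -4.5), (64.0, 2.2), (47.5, -1.6)]
t 15.75 tcp [ 0.5755 -0.0647  0.1322] yaw 41.07 F [-3.4 -2.2  5.7] M [-0.25  0.53  0.08] grip 10.00548823911231 0.13727773627103984
(-0.04, -0.01) 74.84 8.8
(-0.01, 0.02) 74.45 8.0
(0.02, 0.045) 74.19 8.4
(0.065, 0.09) 71.39 9.5
(0.09, 0.115) 71.23 7.5
(0.115, 0.14) 71.01 8.7
```

View pics/z4.png

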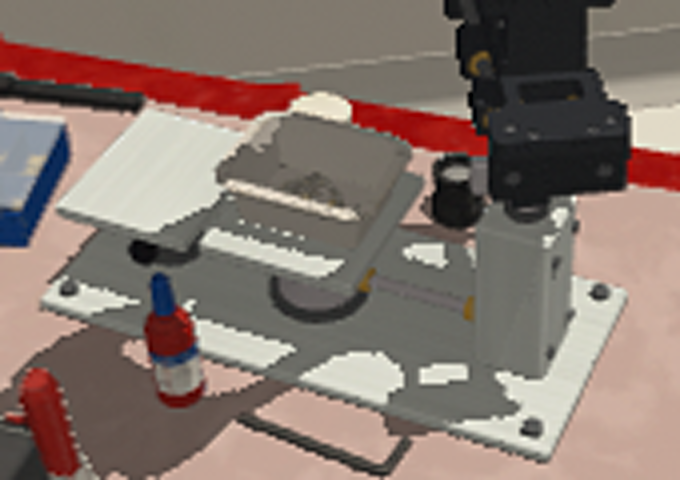

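The platform's near edge is now almost in line with the rest's, about 2.4 mm too high, and stopped. One short reopening should do it.

Emit:
{"name": "move_arm", "arguments": {"increments": [[[0, 0, 0], [0, 0, -3], 1.0], [[0, 0, 0], [0, 0, -3], 1.0], [[0, 0, 0], [0, 0, 0], 1.0], [[0, 0, 0], [0, 0, 0], 1.0], [[0, 0, 0], [0, 0, 0], 1.0], [[0, 0, 0], [0, 0, 0], 1.0], [[0, 0, 0], [0, 0, 0], 1.0], [[0, 0, 0], [0, 0, 0], 1.0]]}}

```text
t: 16.55
tcp_pos: [0.5755, -0.0647, 0.1322]
tcp_rot: [0.365, 0.931, -0.0, -0.0]
ft_force: [-3.9, -0.8, 6.0]
gripper_width: 0.138
gripper_force: 10.0
```

Emit:
{"name": "move_arm", "arguments": {"increments": [[[0, 0, 0], [0, 0, 0], 1.0], [[0, 0, 0], [0, 0, 3], 1.0], [[0, 0, 0], [0, 0, 3], 1.0], [[0, 0, 0], [0, 0, 0], 1.0]]}}

```text
t: 16.95
tcp_pos: [0.5756, -0.0647, 0.1322]
tcp_rot: [0.413, 0.911, -0.0, 0.0]
ft_force: [-3.7, -0.9, 5.8]
gripper_width: 0.133
gripper_force: 10.0
```

```bash
python3 look.py
cat > fine.py <<'E'
from h import *
s=load('scene')
for a in((-.04,-.01),(-.01,.02),(.02,.045),(.065,.09),(.09,.115),(.115,.14)):
    p=prof(s,*a); i=(Z>.06)&(Z<.085); d=np.gradient(cv2.GaussianBlur(p.reshape(-1,1),(1,9),1.5).ravel())[i].clip(3)-3
    print(a,((d*Z[i]).sum()/d.sum()*1e3).round(2),d.max().round(1))
E
python3 fine.py
```

```text
plat [(90.5, -15.0), (132.0, -12.7), (124.0, 12.6), (74.5, 11.4)]
rest [(71.0, 11.6), (125.0, -4.5), (64.0, 2.0), (47.5, -1.7)]
t 17.0 tcp [ 0.5756 -0.0646  0.1322] yaw 41.21 F [-3.5 -1.2  5.4] M [-0.29  0.53 -0.02] grip 10.001216747914441 0.13376221587186976
(-0.04, -0.01) 74.86 8.7
(-0.01, 0.02) 74.47 7.9
(0.02, 0.045) 74.19 8.4
(0.065, 0.09) 71.33 9.4
(0.09, 0.115) 71.22 7.3
(0.115, 0.14) 71.0 8.7
```

No movement, because there is a little play in the grip. I'll turn 2° further.

Emit:
{"name": "move_arm", "arguments": {"increments": [[[0, 0, 0], [0, 0, -4], 1.0], [[0, 0, 0], [0, 0, -4], 1.0], [[0, 0, 0], [0, 0, 0], 1.0], [[0, 0, 0], [0, 0, 0], 1.0], [[0, 0, 0], [0, 0, 0], 1.0]]}}

```text
t: 17.5
tcp_pos: [0.5755, -0.0647, 0.1322]
tcp_rot: [0.348, 0.937, -0.0, -0.0]
ft_force: [-3.9, -2.2, 5.9]
gripper_width: 0.136
gripper_force: 10.0
```

```bash
python3 look.py; python3 fine.py
```

```text
plat [(89.0, -14.4), (130.0, -13.5), (122.5, 12.6), (72.5, 11.2)]
rest [(71.5, 11.6), (125.0, -4.5), (64.0, 2.2), (47.5, -1.7)]
t 17.55 tcp [ 0.5755 -0.0647  0.1322] yaw 49.24 F [-4.5 -2.2  5.9] M [-0.27  0.62  0.12] grip 10.025115659809671 0.1377109421279653
(-0.04, -0.01) 73.29 8.9
(-0.01, 0.02) 72.75 7.9
(0.02, 0.045) 72.75 7.4
(0.065, 0.09) 71.43 9.3
(0.09, 0.115) 71.23 7.5
(0.115, 0.14) 71.0 8.8
```

Emit:
{"name": "move_arm", "arguments": {"increments": [[[0, 0, 0], [0, 0, 3], 1.0], [[0, 0, 0], [0, 0, 6], 1.0], [[0, 0, 0], [0, 0, 0], 1.0]]}}

```text
t: 17.85
tcp_pos: [0.5756, -0.0647, 0.1322]
tcp_rot: [0.422, 0.907, -0.0, -0.0]
ft_force: [-3.1, -2.0, 5.8]
gripper_width: 0.136
gripper_force: 10.0
```

```bash
python3 look.py; python3 fine.py
```

```text
plat [(89.0, -14.2), (129.5, -13.0), (122.0, 12.6), (72.0, 11.5)]
rest [(71.5, 11.5), (125.0, -4.5), (64.0, 2.1), (47.5, -1.6)]
t 17.9 tcp [ 0.5756 -0.0647  0.1322] yaw 40.18 F [-3.  -1.4  5.4] M [-0.26  0.51 -0.1 ] grip 10.01167059643194 0.13694637103718257
(-0.04, -0.01) 72.61 9.2
(-0.01, 0.02) 72.18 8.4
(0.02, 0.045) 71.91 7.7
(0.065, 0.09) 71.34 9.3
(0.09, 0.115) 71.23 7.5
(0.115, 0.14) 71.01 8.7
```

Flush to within about 0.3 mm. Now I'll shut the valve fully, slightly past the start yaw.

Emit:
{"name": "move_arm", "arguments": {"increments": [[[0, 0, 0], [0, 0, 6], 1.0], [[0, 0, 0], [0, 0, 6], 1.0], [[0, 0, 0], [0, 0, 6], 1.0], [[0, 0, 0], [0, 0, 6], 1.0], [[0, 0, 0], [0, 0, 4], 1.0], [[0, 0, 0], [0, 0, 1], 1.0], [[0, 0, 0], [0, 0, 1], 1.0], [[0, 0, 0], [0, 0, 0], 1.0]]}}

```text
t: 18.7
tcp_pos: [0.576, -0.0646, 0.1322]
tcp_rot: [0.641, 0.768, -0.0, 0.0]
ft_force: [-3.0, -1.5, 5.2]
gripper_width: 0.134
gripper_force: 10.0
```

```bash
python3 look.py
```

```text
plat [(89.0, -14.4), (129.5, -13.1), (122.0, 12.8), (72.5, 11.5)]
rest [(71.0, 11.6), (125.0, -4.4), (64.0, 2.1), (47.5, -1.7)]
t 18.75 tcp [ 0.576  -0.0645  0.1322] yaw 10.33 F [-1.7 -1.1  5.5] M [-0.21  0.4   0.14] grip 10.004605846479535 0.13485442975361095
```

Emit:
{"name": "move_arm", "arguments": {"increments": [[[0, 0, 0], [0, 0, 1], 1.0], [[0, 0, 0], [0, 0, 1], 1.0], [[0, 0, 0], [0, 0, 0], 1.0], [[0, 0, 0], [0, 0, 0], 1.0]]}}

```text
t: 19.15
tcp_pos: [0.576, -0.0646, 0.1322]
tcp_rot: [0.654, 0.757, -0.0, 0.0]
ft_force: [-2.6, -2.0, 4.7]
gripper_width: 0.141
gripper_force: 10.4
```

```bash
python3 look.py;python3 fine.py
```

```text
plat [(89.0, -14.3), (129.5, -12.9), (122.0, 12.8), (72.0, 11.5)]
rest [(71.0, 11.6), (125.0, -4.5), (64.0, 2.2), (47.5, -1.7)]
t 19.2 tcp [ 0.576  -0.0646  0.1322] yaw 8.35 F [-2.4 -1.9  5.4] M [-0.28  0.39  0.29] grip 10.412244519066007 0.13776605121715307
(-0.04, -0.01) 72.63 9.2
(-0.01, 0.02) 72.22 8.5
(0.02, 0.045) 71.94 7.6
(0.065, 0.09) 71.41 9.4
(0.09, 0.115) 71.24 7.5
(0.115, 0.14) 71.0 8.7
```

Torque and grip force are rising, so the valve is on its seat. Release and lift.

Emit:
{"name": "move_arm", "arguments": {"increments": [[[0, 0, 0], [0, 0, 0], 0.8], [[0, 0, 0], [0, 0, 0], 0.6], [[0, 0, 0], [0, 0, 0], 0.4], [[0, 0, 0], [0, 0, 0], 0.4], [[0, 0, -15], [0, 0, 0], 0.4], [[0, 0, -30], [0, 0, 0], 0.4], [[0, 0, -30], [0, 0, 0], 0.4], [[0, 0, -30], [0, 0, 0], 0.4]]}}

```text
t: 20.0
tcp_pos: [0.5758, -0.0643, 0.2389]
tcp_rot: [0.654, 0.756, 0.0, 0.0]
ft_force: [1.1, -0.3, -0.1]
gripper_width: 0.603
gripper_force: 0.0
```

Emit:
{"name": "move_arm", "arguments": {"increments": [[[20, 0, 0], [0, 0, 0], 0.4], [[20, 0, 0], [0, 0, 0], 0.4], [[0, 0, 0], [0, 0, 0], 0.4], [[0, 0, 0], [0, 0, 0], 0.4]]}}

```text
t: 20.4
tcp_pos: [0.5702, -0.0247, 0.2376]
tcp_rot: [0.654, 0.757, 0.0, 0.001]
ft_force: [-0.5, 0.6, 0.0]
gripper_width: 0.6
gripper_force: 0.0
```

```bash
python3 look.py;python3 fine.py
python3 - <<'E'
from h import *
c=cam('wrist')
A=cv2.resize(c['pixels'][180:300,260:400],None,fx=4,fy=4,interpolation=cv2.INTER_CUBIC)
cv2.imwrite('pics/w3.png',A[:,:,::-1])
f=lambda P:((proj(c,P)-[260,180]+.5)*4-.5).round(1).tolist()
G=np.array([.5757,-.0655,.157])
for a in(0,.06,.12):
    r=np.radians(11.1)+a; b=np.array([-np.sin(r),np.cos(r),0]);print(a,f([G+.032*b,G-.032*b]))
E
```

```text
plat [(76.5, 6.0), (81.0, -5.5), (49.5, 3.6), (46.5, 3.6)]
rest [(71.0, 11.6), (97.5, -3.2), (102.0, -3.0), (64.0, 2.1)]
t 20.45 tcp [ 0.5701 -0.025   0.2373] yaw 8.32 F [ 0.2 -0.6 -0.3] M [-0.02  0.07  0.  ] grip 0.0 0.6019540607604735
(-0.04, -0.01) 76.92 12.1
(-0.01, 0.02) nan 0.0
(0.02, 0.045) 74.78 7.6
(0.065, 0.09) 68.74 8.9
(0.09, 0.115) 71.2 7.5
(0.115, 0.14) 82.83 9.3
0 [[223.4, 133.6], [237.5, 385.1]]
0.06 [[214.7, 134.2], [245.5, 384.6]]
0.12 [[206.0, 135.3], [253.5, 383.6]]fine.py:5: RuntimeWarning: invalid value encountered in scalar divide
  print(a,((d*Z[i]).sum()/d.sum()*1e3).round(2),d.max().round(1))
```

View pics/w3.png

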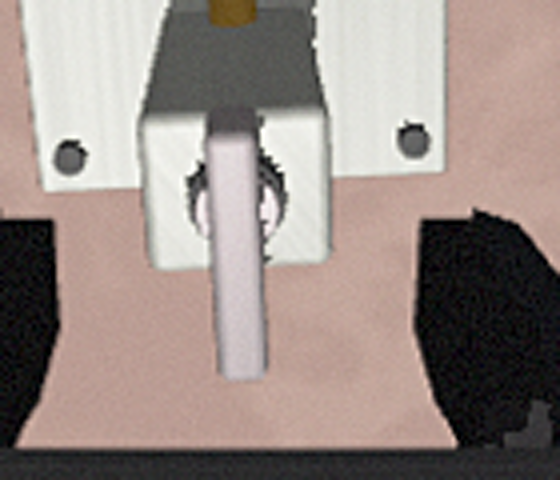

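The handle runs (230,133) to (243,378), a slope of 13 px against 14.1 predicted for shut, so it is home. The arm's shadow upset the edge check, so I'll move back and recheck the height.

Emit:
{"name": "move_arm", "arguments": {"increments": [[[-20, 0, -10], [0, 0, 0], 0.4], [[-30, 0, -10], [0, 0, 0], 0.4], [[-40, 0, -10], [0, 0, 0], 0.4], [[-40, 0, 0], [0, 0, 0], 0.4], [[-20, 0, 0], [0, 0, 0], 0.4], [[0, 0, 0], [0, 0, 0], 0.4], [[0, 0, 0], [0, 0, 0], 0.4], [[0, 0, 0], [0, 0, 0], 0.4]]}}

```text
t: 21.3
tcp_pos: [0.5913, -0.172, 0.2662]
tcp_rot: [0.654, 0.757, 0.0, -0.001]
ft_force: [0.3, -0.2, 1.1]
gripper_width: 0.599
gripper_force: 0.0
```

```bash
python3 look.py;python3 fine.py
```

```text
plat [(88.5, -15.5), (122.0, 13.4), (72.5, 10.9), (130.0, -5.0)]
rest [(71.0, 11.3), (125.0, -4.4), (64.0, 2.1), (47.5, -1.8)]
t 21.35 tcp [ 0.5913 -0.1719  0.2663] yaw 8.35 F [ 0.4 -0.5  0.3] M [-0.07  0.05  0.01] grip 0.0 0.6025457569018791
(-0.04, -0.01) 72.38 8.1
(-0.01, 0.02) 84.5 2.8
(0.02, 0.045) 72.1 7.2
(0.065, 0.09) 68.75 8.8
(0.09, 0.115) 71.22 7.4
(0.115, 0.14) 71.0 8.7
```

Nothing has moved and the platform is still flush. Handing in.

```bash
python3 -c "
from cell import bot
print(bot.sign_off())"
```

```text
the job is handed in; nothing more can be done
None
```

The job is handed in: the platform sank at no more than about 1 cm/s and stopped flush with the rest plate, within about 1 mm by camera; the valve is shut on its seat, gripped at about 10 N per finger, and the handle is released.

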